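Open the child-resistant tub of dishwasher tablets

TASK

Stand the square tub of dishwasher tablets fully home in the square steel holder, so that it cannot spin. Then open its child-resistant cap (push it firmly down, without ramming it, while turning it counter-clockwise), lift the cap off and lay it flat on the wooden board; leave the open tub seated in the holder and do not disturb the soap bottle, the ramekin and the mug.

Things in the scene. Friction and masses are not known exactly. Their poses are not given: they have to be found in the camera images.
- cap_mid (a point): Centre, half-way up, of the white ribbed round child-resistant cap: 62 mm diameter, 36 mm tall, 40 g, loose, z up. Locked on the tub at the start, centred, this point 104 mm above the tub's underside; a 20 mm gap is left between the cap's lower edge and the tub's square shoulder. The tub can be carried by the cap. Grip its upper 30 mm, so that the fingers clear the shoulder when pressing.
- cap_top (a point): Centre of the cap's flat top. Pushed, it sinks against a spring (8 N rising to at most 15 N) until it bottoms hard. The bottom lies 6 to 18 mm down, unseen, different each time: feel for it. Only in the last 2 mm above it does the cap turn, counter-clockwise from above. Turned 45 to 85 degrees (stop at 92) it is free to lift straight off, pressed or not. Locked play: 0.5 mm, a few degrees.
- tub_mid (a point): Centre of the square body of the white plastic tub, 33 mm above its underside. Body 64 x 64 mm, 66 mm tall, x and y axes along its sides, z up; loose, about 0.4 kg (varies); 122 mm tall with the cap. Inside the cap a neck with lugs, 50 mm across, rises 30 to 45 mm above the body, its spring pad 51 mm.
- holder: Steel holder fixed to the counter with a square pocket, open at the top, sides along its x and y axes; origin at the centre of its underside, on the counter. Base plate 92 x 92 mm; walls 30 mm high, then a 45 degree flared lip to 36 mm high, about 86 mm across in all. It gives way (failure) if loaded with more than 55 N.
- holder_floor (a point): Centre of the holder's pocket floor, 5 mm above the counter. The pocket is 69 x 69 mm between its walls, so the tub has 2.5 mm of play on each side; it fits in any of the four quarter turns and is home with its underside on this floor.
- board: Wooden board 130 x 130 x 15 mm fixed flat on the counter, sides along its x and y axes; origin at the centre of its underside on the counter, top 15 mm above it.
- soap: Bystander: amber glass soap bottle, 60 mm in diameter, 170 mm tall, loose; origin at the centre of its underside.
- ramekin: Bystander: white ceramic ramekin, 84 mm in diameter, 48 mm tall, loose; origin at the centre of its underside.
- mug: Bystander: white ceramic mug, 76 mm in diameter, 85 mm tall, handle at its +y side, loose; origin at the centre of its underside.
Mind the look-alikes: they are no part of the job. What is shaped like the part that bears cap_mid but purple is not meant. There is more than one size of the board; the job needs the smaller.

How it is judged:
On the way, in this order (a step that is already met when the one before it is completed fails the run):
1. the tub stands fully home in the holder's pocket with its cap still on (horizontal distance between tub_mid and holder below 0.006 m and z of tub_mid in the frame of holder below 0.041 m and angle between tub_mid's own z axis and vertical below 0.07 rad and distance between cap_mid and tub_mid below 0.077 m), for 0.2 s.
2. the cap is off, lifted clear of the tub, while the tub stays home in the holder (distance between cap_mid and tub_mid above 0.102 m and horizontal distance between tub_mid and holder below 0.006 m and z of tub_mid in the frame of holder below 0.041 m), for 0.1 s.
At the end, for the whole second after the job is handed in: The tub stands in the holder's pocket, within 6 mm of its centre, its underside within 3 mm of the pocket floor, upright within 4 degrees; the cap lies flat (either way up, within 6 degrees) on the board, its centre over the board; all released and at rest (horizontal distance between tub_mid and holder below 0.006 m and z of tub_mid in the frame of holder below 0.041 m and angle between tub_mid's own z axis and vertical below 0.07 rad and x of cap_mid in the frame of board between -0.065 and 0.065 m and y of cap_mid in the frame of board between -0.065 and 0.065 m and z of cap_mid in the frame of board between 0.029 and 0.037 m and angle between the z axis of cap_mid and the z axis of board, either way round below 0.1 rad); the robot touches nothing.
It fails at once if the holder is loaded with more than 55 N (contact force between holder and anything else above 55 N).
It fails at once if the soap bottle is disturbed (moved over 20 mm or tipped) (distance of soap from where it was at the start of the episode above 0.02 m or angle between soap's own z axis and vertical above 0.3 rad).
It fails at once if the ramekin is disturbed (moved over 20 mm or tipped) (distance of ramekin from where it was at the start of the episode above 0.02 m or angle between ramekin's own z axis and vertical above 0.3 rad).
It fails at once if the mug is disturbed (moved over 20 mm or tipped) (distance of mug from where it was at the start of the episode above 0.02 m or angle between mug's own z axis and vertical above 0.3 rad).
It also fails if it takes over 61 s, if anything falls off the work surface, if the arm or the gripper's body presses on something with over 40 N, if the wrist force passes 120 N, or if a joint passes its speed limit or range.

ROBOT

A 6-joint arm with a two-finger parallel gripper is mounted at the origin on the work surface. World frame = base frame: x ahead of the robot, y to its left, z up, the work surface at z = 0. Lengths are in m, angles in rad, forces in N, time in s.
With the tool pointing down it reaches from about 0.35 to 0.925 m from the base axis. Payload 6.4 kg.
Tool frame: the origin (TCP) lies at the very end of the fingers, on their centre line; the grasp point (between the pads) lies 19 mm behind it; z points along the fingers, y is the line along which they close (so a half turn about z gives the same grasp; the last joint's range is limited). The gripper opens to 94 mm and grips with 3 to 60 N. Pads are 16 mm wide; open, the fingers measure 119 mm over their backs; the gripper's body (75 mm by 177 mm) begins 78 mm behind the grasp point.
Start: joints at [0.936, 0.245, 1.558, -0, 1.339, -0.174], TCP at [0.289, 0.582, 0.205] pointing down, gripper open.
Joint ranges: [-3.13, 3.13], [-1.02, 2.26], [0.13, 2.54], [-0.95, 4.09], [0.21, 2.88], [-2.74, 2.74]. Speed limits (rad/s): [2.57, 2.57, 3.14, 3.14, 3.14, 3.14].

INTERFACE

Orientations are given as a rotation vector (axis times angle).
In Python, from cell import ctrl gives the robot as it stands.
- The arm moves only by the shell command python3 -m inch 'ROWS' [OPENING] [FORCE]. ROWS is JSON, one flat list of numbers, 6 for each row, row after row: the shift along the tool's x, y, z in mm, then the turn, a rotation vector about the tool's x, y, z in degrees. In form: [dx, dy, dz, wx, wy, wz, dx, dy, dz, wx, wy, wz, ...]. A call has 1 to 20 rows; each row is the pose to reach, as a shift and turn from the pose commanded when the call began, along the tool's axes at that moment; what a row does not reach only later rows make up. A row lasts 1/8 s, in which the tool goes at most 62.5 mm and 10.7 degrees, less where a joint would pass 70% of its speed; a pose out of reach is approached as far as the arm can. A call with a gripper value outside its range is refused whole. OPENING is the opening, from 0 (shut) to 1 (fully open), set as the call begins (- or left out, the last holds). The fingers move at their own pace and stop on an object; FORCE is the grip in N (left out, the last holds). Time passes only in rows, so rows that repeat a pose let the fingers close. It gives the time, the measured TCP pose, the force, the opening and the grip force at its end, in the units of the state.
- ctrl.get_obs(): the state, without advancing time (a new reading comes with each control period).
- ctrl.capture(name): name is "scene" or "side" or "wrist"; returns the picture (480x640x3 uint8, red, green, blue); there is no depth.
- ctrl.calibration(name): a dict with "intrinsics" (3x3 intrinsics, pixels), "D" ([k1, k2, p1, p2, k3] as OpenCV has them; the pictures are not rectified), "R" (3x3) and "t" (3): a world point X has camera coordinates R X + t; the wrist camera has in their place "T_tool_cam" (4x4, takes a point from camera to tool coordinates, whose origin is the TCP and whose axes are the flange's). Camera axes: x right, y down, z forward; pixel columns grow to the right and rows downward; lengths in m; the calibration is good to about 2 mm. A picture is of the moment at which its call begins: read the wrist's pose just before it. calibration takes no time and is no camera call.
- ctrl.hand_in(): hands the job in; it is judged then, once.
Trained networks look in the newest picture that a camera, given by its name, has taken for a name from the list of things; names that differ only in an ending like _2 or _b are one class to them, and where a whole thing is asked for, a point or a joint stands for the part that bears it (a point fixed in the world has none). Each returns a list of dicts, best first, with "score" (0 to 1); they miss things now and then, are a little off and sometimes report something else, mostly with a low value. They report only what shows in the picture. A call takes as long as a camera call. They do not tell look-alikes from the thing itself.
- ctrl.masks_of(name, camera): "region" (480x640 bool, what is visible of it) and "extent" ([centre column, centre row, width, height] in pixels, round what is visible of it).
The state is a dict: "time_s": time; "joint_pos": joint angles; "joint_velocities": joint speeds; "tau": joint torques, N m; "ee_pos": TCP position; "tcp_rot": TCP orientation; "wrist_force": force on the tool from outside, world axes, zero at the start; "moment": the same for the moment, N m; "gripper_width": opening from 0.0 (shut) to 1.0 (fully open); "grip_force": force on a finger pad.
Only numpy, scipy, OpenCV 4.12 (cv2) and the standard library are available. Lean on these libraries where they do the work, as an engineer would, in place of code of your own. Each camera call takes 0.05 s, during which the arm holds its last target. There are 200 camera calls.

## Working session

There is one attempt and no reset: what is moved stays moved. The work goes in short steps, Python scripts to look and compute and a shell command to move; the robot and the scene stay as the last step left them, time stands still between calls to the robot, and variables do not carry over. Pictures are saved under pics/ and viewed, at most 13 in all, crops included, and the job is handed in when it is done.

```bash
mkdir -p pics; ls; python3 - <<'E'
from cell import ctrl
import cv2,numpy as np
ims=[]
for n in("scene","side"):
    im=ctrl.capture(n);cv2.imwrite(f"pics/{n}0.png",im[...,::-1])
    c=ctrl.calibration(n);print(n,np.round(-np.array(c["R"]).T@np.array(c["t"]),3),np.round(np.array(c["R"])[2],2),c["intrinsics"][0][0])
    for k in("cap_mid","tub_mid","holder","board","soap","ramekin","mug"):
        print(k,[(round(m["score"],2),np.round(m["extent"]).tolist()) for m in ctrl.masks_of(k,n)])
o=ctrl.get_obs();print(o["time_s"],o["tcp_rot"],ctrl.calibration("wrist"))
E
```

```text
pics
scene [1.101 0.765 0.821] [-0.47 -0.62 -0.62] 445.93430398803605
cap_mid [(0.87, [251.0, 193.0, 20.0, 19.0]), (0.77, [275.0, 181.0, 16.0, 20.0])]
tub_mid [(0.78, [274.0, 203.0, 33.0, 28.0])]
holder [(0.61, [371.0, 313.0, 55.0, 49.0])]
board [(0.79, [319.0, 248.0, 68.0, 44.0]), (0.62, [410.0, 249.0, 89.0, 60.0])]
soap [(0.93, [203.0, 174.0, 27.0, 51.0])]
ramekin [(0.88, [244.0, 280.0, 33.0, 28.0])]
mug [(0.89, [469.0, 378.0, 49.0, 62.0])]
side [ 0.177 -0.856  1.067] [ 0.28  0.64 -0.71] 485.2897296489484
cap_mid [(0.76, [367.0, 374.0, 27.0, 37.0]), (0.56, [342.0, 327.0, 26.0, 26.0])]
tub_mid [(0.78, [340.0, 348.0, 36.0, 29.0])]
holder [(0.84, [290.0, 206.0, 40.0, 34.0]), (0.61, [383.0, 246.0, 33.0, 30.0])]
board [(0.89, [225.0, 260.0, 70.0, 58.0]), (0.81, [306.0, 278.0, 59.0, 47.0]), (0.74, [290.0, 206.0, 38.0, 31.0])]
soap [(0.78, [438.0, 380.0, 31.0, 53.0])]
ramekin [(0.96, [382.0, 246.0, 30.0, 31.0]), (0.71, [307.0, 275.0, 63.0, 47.0])]
mug [(0.72, [438.0, 380.0, 34.0, 53.0]), (0.61, [254.0, 161.0, 25.0, 33.0])]
0.8 [7.17393856e-01 3.05855393e+00 1.87001423e-05] {'intrinsics': array([[348.74650787,   0.        , 324.64308304],
       [  0.        , 348.74650787, 238.65274593],
       [  0.        ,   0.        ,   1.        ]]), 'D': array([-0.05284106,  0.        ,  0.        ,  0.        ,  0.        ]), 'T_tool_cam': array([[ 1.04244568e-04, -9.59521274e-01, -2.81636136e-01,
         8.18993396e-02],
       [ 9.99999755e-01, -9.47318612e-05,  6.92886151e-04,
         1.10740280e-03],
       [-6.91518918e-04, -2.81636140e-01,  9.59521030e-01,
        -1.79358309e-01],
       [ 0.00000000e+00,  0.00000000e+00,  0.00000000e+00,
         1.00000000e+00]])}
```

View pics/scene0.png

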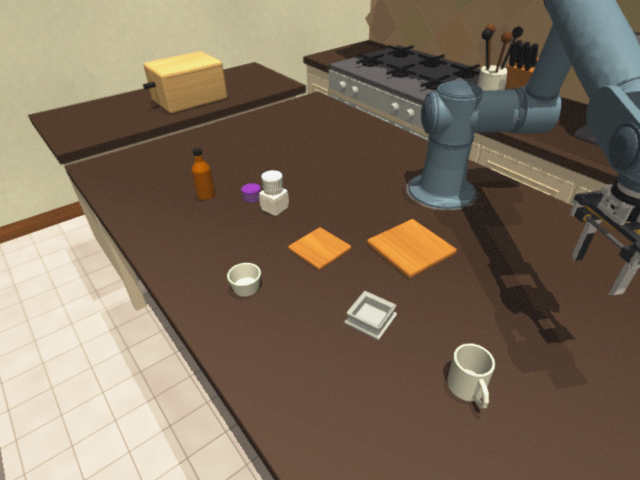

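View pics/side0.png

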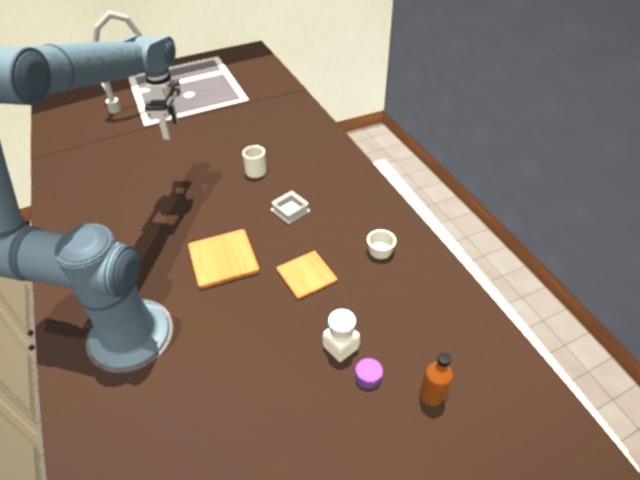

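In scene, the candidates for the cap are the white one on the tub (272,182) and the loose purple cap (251,193). The candidates for the board are the small one (320,247) and the large one (411,247). I choose the white cap and the small board. The holder is at (371,313).

```bash
cat > h.py <<'E'
import cv2,numpy as np
from scipy.spatial.transform import Rotation as Ro
from cell import ctrl
def cam(n,obs=None):
    c=ctrl.calibration(n);K=np.array(c["intrinsics"]);D=np.array(c["D"])
    if n=="wrist":
        T=np.eye(4);T[:3,:3]=Ro.from_rotvec(obs["tcp_rot"]).as_matrix();T[:3,3]=obs["ee_pos"]
        T=T@np.array(c["T_tool_cam"]);return K,D,T[:3,:3].T,-T[:3,:3].T@T[:3,3]
    return K,D,np.array(c["R"]),np.array(c["t"])
def ray(C,uv,z):
    K,D,R,t=C;p=cv2.undistortPoints(np.array(uv,float).reshape(-1,1,2),K,D)[:,0]
    d=np.c_[p,np.ones(len(p))]@R;o=-R.T@t
    return o+d*((z-o[2])/d[:,2])[:,None]
def proj(C,X):
    K,D,R,t=C;return cv2.projectPoints(np.array(X,float).reshape(-1,1,3),cv2.Rodrigues(R)[0],t,K,D)[0][:,0]
def rect(C,mask,z):
    ys,xs=np.nonzero(mask);P=ray(C,np.c_[xs,ys],z)[:,:2].astype(np.float32)*1000
    return cv2.minAreaRect(P)
E
python3 - <<'E'
from h import *
ims=[]
for n in("scene","side"):
    im=ctrl.capture(n);C=cam(n)
    for k,z in(("board",.015),("holder",.02),("cap_mid",.122),("tub_mid",.035),("soap",.085),("ramekin",.024),("mug",.042)):
        for m in ctrl.masks_of(k,n):
            e=m["extent"];print(n,k,round(m["score"],2),np.round(e[:2]),np.round(ray(C,e[:2],z)[0,:2],3), [np.round(v) for v in rect(C,m["region"],z)])
    c=(272,195) if n=="scene" else (348,350)
    ims.append(cv2.resize(im[c[1]-40:c[1]+40,c[0]-50:c[0]+50],(400,320),interpolation=2))
cv2.imwrite("pics/crop.png",np.hstack(ims)[...,::-1])
E
```

```text
scene board 0.92 [409. 249.] [0.327 0.158] [array([313., 151.]), array([191., 190.]), np.float64(86.0)]
scene board 0.91 [322. 246.] [ 0.509 -0.003] [array([516.,  -5.]), array([140., 140.]), np.float64(7.0)]
scene holder 0.91 [370. 317.] [0.585 0.275] [array([575., 268.]), array([116., 103.]), np.float64(18.0)]
scene cap_mid 0.9 [273. 181.] [ 0.511 -0.233] [array([ 512., -240.]), array([101.,  61.]), np.float64(56.0)]
scene cap_mid 0.75 [250. 194.] [ 0.601 -0.218] [array([ 595., -223.]), array([103.,  52.]), np.float64(58.0)]
scene tub_mid 0.93 [274. 202.] [ 0.505 -0.249] [array([ 503., -253.]), array([149.,  94.]), np.float64(63.0)]
scene soap 0.68 [201. 175.] [ 0.64  -0.467] [array([ 631., -486.]), array([337.,  58.]), np.float64(71.0)]
scene ramekin 0.64 [244. 281.] [ 0.755 -0.011] [array([752., -21.]), array([120.,  85.]), np.float64(54.0)]
scene mug 0.68 [471. 378.] [0.551 0.528] [array([539., 520.]), array([146.,  78.]), np.float64(28.0)]
side board 0.81 [306. 276.] [ 0.501 -0.025] [array([506., -17.]), array([136., 139.]), np.float64(7.0)]
side board 0.57 [224. 260.] [0.306 0
[... 308 characters left out ...]
 0.489 -0.28 ] [array([ 485., -278.]), array([85., 61.]), np.float64(65.0)]
side cap_mid 0.48 [289. 208.] [0.528 0.152] [array([530., 156.]), array([100., 107.]), np.float64(16.0)]
side tub_mid 0.92 [341. 348.] [ 0.482 -0.29 ] [array([ 483., -283.]), array([87., 90.]), np.float64(60.0)]
side soap 0.7 [439. 381.] [ 0.626 -0.487] [array([ 628., -478.]), array([143.,  61.]), np.float64(38.0)]
side ramekin 0.87 [382. 245.] [ 0.752 -0.017] [array([755., -11.]), array([118.,  82.]), np.float64(61.0)]
side mug 0.7 [254. 161.] [0.536 0.521] [array([537., 525.]), array([186.,  76.]), np.float64(76.0)]
side mug 0.64 [291. 208.] [0.563 0.232] [array([561., 241.]), array([113., 120.]), np.float64(17.0)]
```

View pics/crop.png

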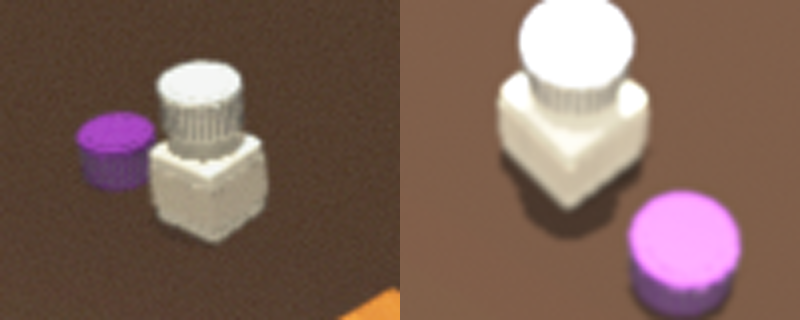

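The crop confirms it: the white ribbed cap sits on the white tub (scene crop 200,95), and the loose purple cap beside it is the decoy. The small board is at about (0.51,-0.01), the holder at about (0.572,0.266) and the tub at about (0.49,-0.27). Next I move above the tub.

```bash
python3 -m inch '[-561,-671,-30,0,0,90,-561,-671,-30,0,0,90,-561,-671,-30,0,0,90,-561,-671,-30,0,0,90,-561,-671,-30,0,0,90,-561,-671,-30,0,0,90,-561,-671,-30,0,0,90,-561,-671,-30,0,0,90,-561,-671,-30,0,0,90,-561,-671,-30,0,0,90,-561,-671,-30,0,0,90,-561,-671,-30,0,0,90,-561,-671,-30,0,0,90,-561,-671,-30,0,0,90,-561,-671,-30,0,0,90,-561,-671,-30,0,0,90,-561,-671,-30,0,0,90,-561,-671,-30,0,0,90]'
cat > look.py <<'E'
from h import *
import sys
o=ctrl.get_obs();im=ctrl.capture("wrist");C=cam("wrist",o);cv2.imwrite(f"pics/{sys.argv[1]}.png",im[...,::-1])
R=Ro.from_rotvec(o["tcp_rot"]).as_matrix()
print("t",o["time_s"],"tcp",np.round(o["ee_pos"],4),"yaw_x",np.degrees(np.arctan2(R[1,0],R[0,0])).round(2),"q",np.round(o["joint_pos"],2),"F",np.round(o["wrist_force"],1))
for a in sys.argv[2:]:
    k,z=a.split(":");z=float(z)
    for m in ctrl.masks_of(k,"wrist"):
        r=rect(C,m["region"],z);e=m["extent"]
        w=np.array([*r[0],1000*z])/1000
        print(k,round(m["score"],2),np.round(e),"rect",[np.round(v,1) for v in r],"ctr",np.round(ray(C,e[:2],z)[0],4),"tool",np.round(R.T@(w-o["ee_pos"])*1000,1))
E
python3 look.py w1 cap_mid:.122 tub_mid:.066
```

```text
time_s: 3.85
ee_pos: [0.4932, -0.267, 0.2357]
tcp_rot: [2.668, 1.657, 0.0]
wrist_force: [-0.2, -0.6, -0.6]
gripper_width: 0.997
grip_force: 0.0
t 3.85 tcp [ 0.4932 -0.267   0.2357] yaw_x 63.69 q [-0.7   0.01  1.76  0.    1.37 -0.24] F [-0.2 -0.6 -0.6]
cap_mid 0.93 [325. 233.  74.  71.] rect [array([ 495.5, -264.2]), array([66.6, 61.4]), np.float64(83.3)] ctr [ 0.4953 -0.2648  0.122 ] tool [  3.6   0.8 113.7]
cap_mid 0.8 [382. 279.  57.  58.] rect [array([ 520.6, -325.4]), array([46.9, 57.3]), np.float64(1.9)] ctr [ 0.5221 -0.3271  0.122 ] tool [-40.1  50.3 113.8]
tub_mid 0.61 [328. 203.  87.  54.] rect [array([ 495.8, -264.2]), array([65.5, 67.5]), np.float64(14.8)] ctr [ 0.5047 -0.2518  0.066 ] tool [  3.7   1.  169.7]
```

View pics/w1.png

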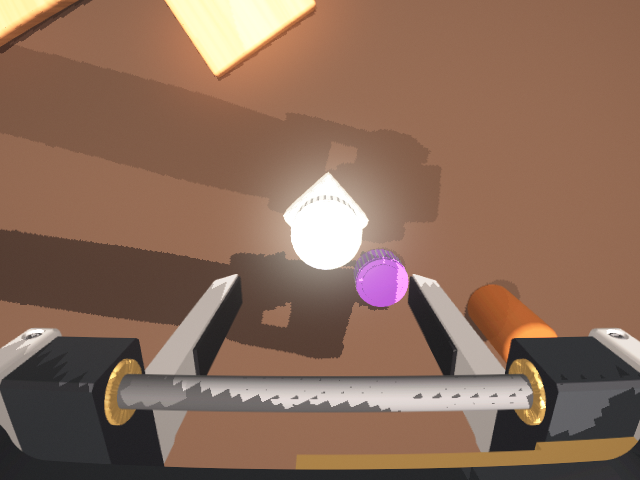

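The wrist view shows the white cap at (326,233), with a tub corner at (328,173) and the purple cap at (382,279). The tub yaw is about 15°. I descend and grip.

```bash
python3 - <<'E'
from h import *
o=ctrl.get_obs();C=cam("wrist",o);P=ray(C,[[284,217],[368,220],[328,173]],.066);print(P.round(4))
for a,b in((0,2),(1,2),(0,1)):
    d=P[b]-P[a];print(np.hypot(*d[:2]).round(4),np.degrees(np.arctan2(d[1],d[0])).round(1))
E
python3 -m inch '[4,1,50,0,0,0,4,1,100,0,0,0,4,1,130,0,0,0,4,1,141,0,0,0,4,1,141,0,0,0]'
python3 -m inch '[0,0,0,0,0,0,0,0,0,0,0,0,0,0,0,0,0,0,0,0,0,0,0,0,0,0,0,0,0,0,0,0,0,0,0,0,0,0,0,0,0,0,0,0,0,0,0,0]' 0.5 50
```

```text
[[ 0.4582 -0.2455  0.066 ]
 [ 0.5341 -0.2866  0.066 ]
 [ 0.5183 -0.2255  0.066 ]]
0.0634 18.4
0.0631 104.5
0.0863 -28.4
time_s: 4.62
ee_pos: [0.4959, -0.2651, 0.0946]
tcp_rot: [-2.67, -1.656, 0.0]
wrist_force: [0.4, -0.8, 0.9]
gripper_width: 0.998
grip_force: 0.0
time_s: 5.62
ee_pos: [0.4961, -0.2654, 0.095]
tcp_rot: [2.669, 1.655, 0.0]
wrist_force: [-0.5, 1.2, 6.3]
gripper_width: 0.659
grip_force: 49.9
```

```bash
python3 -m inch '[0,0,-40,0,0,0,0,0,-80,0,0,0,50,-20,-110,0,0,0,110,-50,-110,0,0,0,170,-80,-110,0,0,0,220,-110,-110,0,0,0,270,-140,-110,0,0,0,320,-167,-110,0,0,0,370,-167,-110,0,0,0,400,-167,-110,0,0,0,400,-167,-110,0,0,0,400,-167,-110,0,0,0]'
python3 look.py w2 holder:.036 tub_mid:.18
```

```text
time_s: 7.12
ee_pos: [0.523, 0.1669, 0.203]
tcp_rot: [-2.669, -1.655, 0.004]
wrist_force: [0.6, -0.4, -3.4]
gripper_width: 0.655
grip_force: 49.9
t 7.125 tcp [0.523  0.1669 0.203 ] yaw_x 63.59 q [ 0.1   0.01  1.82 -0.    1.31  0.56] F [ 0.6 -0.4 -3.4]
holder 0.83 [326. 104. 122. 133.] rect [array([573.8, 267.4]), array([88.8, 87.9]), np.float64(17.9)] ctr [0.575  0.2678 0.036 ] tool [112.9   1.1 166.8]
tub_mid 0.73 [325. 239. 138.  85.] rect [array([525.7, 174.3]), array([66.2, 64.3]), np.float64(15.6)] ctr [0.5341 0.1882 0.18  ] tool [ 7.9 -0.8 23. ]
```

View pics/w2.png

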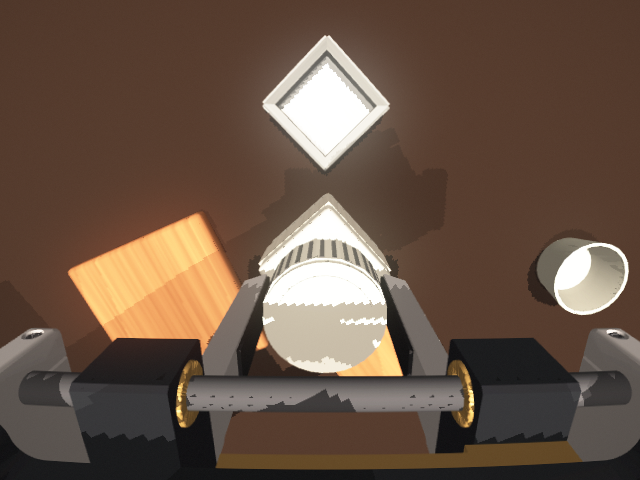

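```bash
python3 - <<'E'
from h import *
o=ctrl.get_obs();C=cam("wrist",o);R=Ro.from_rotvec(o["tcp_rot"]).as_matrix()
def f(px,z):
    P=ray(C,px,z);l,r=P[0],P[1];c=(l+r)/2
    print(z,"ctr",c.round(4),"tool",(R.T@(c-o["ee_pos"])*1000).round(1),"diag",np.hypot(*(r-l)[:2]).round(4),"yaw",(np.degrees(np.arctan2((r-l)[1],(r-l)[0]))+45).round(1))
    if len(P)>3:
        c=(P[2]+P[3])/2;d=P[2]-P[3];print("  tb ctr",c.round(4),np.hypot(*d[:2]).round(4),(np.degrees(np.arctan2(d[1],d[0]))-45).round(1),"tool",(R.T@(c-o["ee_pos"])*1000).round(1))
f([[263,104],[389,103],[327,37],[325,171]],.036)
f([[281,105],[375,105],[327,62],[325,157]],.005)
f([[259,268],[390,268],[328,195]],.174)
# cap top ellipse bounds
print((R.T@(ray(C,[[325,315]],.230)[0]-o["ee_pos"])*1000).round(1))
E
```

```text
0.036 ctr [0.5758 0.2679 0.036 ] tool [114.1   1.6 167.9] diag 0.1185 yaw 19.0
  tb ctr [0.5745 0.2652 0.036 ] 0.1201 17.7 tool [111.1   1.6 167.9]
0.005 ctr [0.5783 0.2679 0.005 ] tool [115.3   3.8 198.9] diag 0.0963 yaw 18.5
  tb ctr [0.5738 0.2636 0.005 ] 0.0932 17.3 tool [109.5   1.7 198.9]
0.174 ctr [0.525  0.1686 0.174 ] tool [ 2.5  0.4 30. ] diag 0.0842 yaw 18.6
[ -0.5   0.7 -26. ]
```

The wrist view shows the holder lip corners at (327,37), (263,104), (389,103) and (325,171). The tub shoulder corners are at (259,268), (390,268) and (328,195). The yaws match, so I move over the holder.

```bash
python3 -m inch '[50,1,0,0,0,0,95,1,0,0,0,0,111,1,0,0,0,0,111,1,20,0,0,0,111,1,40,0,0,0,111,1,55,0,0,0,111,1,62,0,0,0,111,1,62,0,0,0,111,1,62,0,0,0]'
python3 -m inch '[0,0,2,0,0,0,0,0,4,0,0,0,0,0,6,0,0,0,0,0,8,0,0,0,0,0,10,0,0,0,0,0,12,0,0,0,0,0,12,0,0,0]'
python3 - <<'E'
from h import *
a=ctrl.capture("scene")[260:360,310:430];b=ctrl.capture("side")[160:260,230:350]
cv2.imwrite("pics/ins.png",cv2.resize(np.hstack([a,b]),None,fx=3.3,fy=3.3,interpolation=2)[...,::-1])
E
```

```text
time_s: 8.4
ee_pos: [0.575, 0.2665, 0.1434]
tcp_rot: [2.67, 1.655, 0.002]
wrist_force: [0.2, 0.5, -4.4]
gripper_width: 0.655
grip_force: 49.9
time_s: 9.28
ee_pos: [0.5742, 0.2664, 0.1302]
tcp_rot: [-2.67, -1.655, 0.001]
wrist_force: [0.4, -0.3, -4.1]
gripper_width: 0.653
grip_force: 49.9
```

View pics/ins.png

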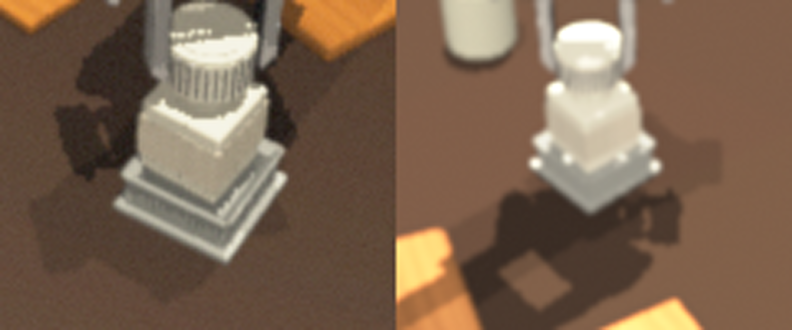

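Both views show the tub over the pocket and aligned with the lip. I continue down.

```bash
python3 -m inch '[0,0,2,0,0,0,0,0,4,0,0,0,0,0,6,0,0,0,0,0,8,0,0,0,0,0,8,0,0,0]'; python3 -m inch '[0,0,2,0,0,0,0,0,4,0,0,0,0,0,6,0,0,0,0,0,8,0,0,0,0,0,8,0,0,0]' | egrep "pos|force"
```

```text
time_s: 10.0
ee_pos: [0.5752, 0.2674, 0.1247]
tcp_rot: [-2.67, -1.655, -0.004]
wrist_force: [-3.0, 1.8, 6.3]
gripper_width: 0.656
grip_force: 49.9
ee_pos: [0.5755, 0.268, 0.118]
wrist_force: [-4.6, 2.1, 10.2]
grip_force: 49.9
```

```bash
python3 -c "
from h import *
o=ctrl.get_obs();print(np.round(o['moment'],2))"
python3 -m inch '[0,-1,-4,0,0,0,0,-3,-6,0,0,0,0,-3,-6,0,0,0]'; python3 look.py w3 tub_mid:.09
```

```text
[ 0.45  1.07 -0.04]
time_s: 11.0
ee_pos: [0.5724, 0.268, 0.1213]
tcp_rot: [2.669, 1.655, 0.004]
wrist_force: [0.1, 0.1, -2.2]
gripper_width: 0.658
grip_force: 49.9
t 11.0 tcp [0.5724 0.268  0.1213] yaw_x 63.62 q [ 0.26  0.29  1.67 -0.    1.18  0.72] F [ 0.1  0.1 -2.2]
tub_mid 0.61 [326. 239. 135.  80.] rect [array([574. , 272.6]), array([68.7, 67.7]), np.float64(16.2)] ctr [0.5829 0.2867 0.09  ] tool [ 4.9 -0.7 31.3]
```

View pics/w3.png

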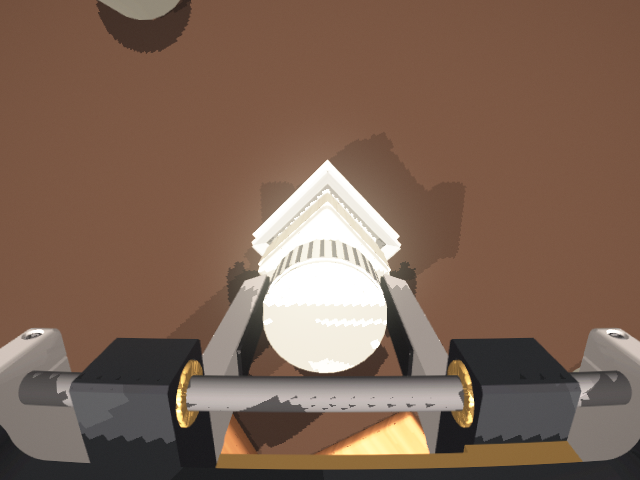

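In this view the lip corners are at (253,239), (400,240) and (327,161), and the tub is inside the lip. I compute the offset.

```bash
python3 - <<'E'
from h import *
o=ctrl.get_obs();C=cam("wrist",o);R=Ro.from_rotvec(o["tcp_rot"]).as_matrix()
def f(px,z,s):
    P=ray(C,px,z);P=(P-o["ee_pos"])@R*1000;print(z,P[:,:2].round(1).tolist(),"LRmid",((P[0]+P[1])/2)[:2].round(1),"top-s",(P[2,0]-s*np.sqrt(.5)).round(1))
f([[253,239],[400,240],[327,161]],.036,86)
f([[259,268],[390,268],[328,195]],.092,64)
E
```

```text
0.036 [[6.1, -56.1], [5.2, 59.9], [66.3, 2.2]] LRmid [5.6 1.9] top-s 5.4
0.092 [[3.3, -41.3], [3.3, 42.1], [50.0, 2.5]] LRmid [3.3 0.4] top-s 4.7
```

```bash
python3 -m inch '[1,0.5,2,0,0,0,1.5,0.5,5,0,0,0,1.5,0.5,8,0,0,0,1.5,0.5,8,0,0,0]' | egrep "pos|force"; python3 -c "
from h import *
o=ctrl.get_obs();print(np.round(o['moment'],2))"
```

```text
ee_pos: [0.5724, 0.2687, 0.1117]
wrist_force: [0.4, -0.2, -3.0]
grip_force: 49.9
[-0.02  0.   -0.05]
```

```bash
python3 -m inch '[0,0,3,0,0,0,0,0,6,0,0,0,0,0,8,0,0,0,0,0,8,0,0,0]' | egrep "pos|force"; python3 -m inch '[0,0,2,0,0,0,0,0,4,0,0,0,0,0,4,0,0,0]'| egrep "time|pos|force"
```

```text
ee_pos: [0.5727, 0.2688, 0.1042]
wrist_force: [-0.4, 0.3, -3.9]
grip_force: 49.9
time_s: 12.48
ee_pos: [0.5728, 0.269, 0.1006]
wrist_force: [-0.0, 0.2, -2.0]
grip_force: 49.9
```

```bash
python3 -m inch '[0,0,1,0,0,0,0,0,2,0,0,0,0,0,3,0,0,0,0,0,3,0,0,0]' - 60| egrep "pos|wrist_f"; python3 -m inch '[0,0,1,0,0,0,0,0,2,0,0,0,0,0,3,0,0,0,0,0,3,0,0,0]'| egrep "pos|wrist_f"; python3 -m inch '[0,0,1,0,0,0,0,0,2,0,0,0,0,0,2,0,0,0]'| egrep "pos|wrist_f"
```

```text
ee_pos: [0.5735, 0.2692, 0.0996]
wrist_force: [-3.4, 0.0, 7.6]
ee_pos: [0.5736, 0.2692, 0.0968]
wrist_force: [-3.0, -0.8, 8.0]
ee_pos: [0.5737, 0.2692, 0.095]
wrist_force: [-3.8, -1.0, 8.9]
```

```bash
for i in 1 ; do python3 -m inch '[0,0,1,0,0,0,0,0,2,0,0,0,0,0,2,0,0,0]'| egrep "pos|wrist_f"; python3 -m inch '[0,0,1,0,0,0,0,0,2,0,0,0,0,0,2,0,0,0]'| egrep "pos|wrist_f"; done
```

```text
ee_pos: [0.5738, 0.2692, 0.0931]
wrist_force: [-3.5, 0.3, 10.1]
ee_pos: [0.5738, 0.2692, 0.0913]
wrist_force: [-3.5, 0.5, 11.3]
```

```bash
python3 -m inch '[0,0,1,0,0,0,0,0,2,0,0,0,0,0,2,0,0,0]'| egrep "pos|wrist_f"; python3 -m inch '[0,0,1,0,0,0,0,0,2,0,0,0,0,0,2,0,0,0]'| egrep "time|pos|wrist_f"
```

```text
ee_pos: [0.5738, 0.2692, 0.0894]
wrist_force: [-4.8, -1.0, 10.3]
time_s: 15.35
ee_pos: [0.5743, 0.2694, 0.0892]
wrist_force: [-7.3, -2.0, 18.2]
```

```bash
python3 -m inch '[0,-1,1,0,0,0,0,-1,1.5,0,0,-6,0,-1,1.5,0,0,-14,0,-1,1.5,0,0,-22,0,-1,1.5,0,0,-30,0,-1,1.5,0,0,-30,0,-1,1.5,0,0,-30]'| egrep "pos|wrist_f|rot|grip"; python3 look.py w4 tub_mid:.07; python3 -c "
from h import *
o=ctrl.get_obs();print(np.round(o['moment'],2))"
```

```text
ee_pos: [0.574, 0.2709, 0.0888]
tcp_rot: [2.149, 2.29, 0.007]
wrist_force: [-8.3, 0.9, 21.9]
gripper_width: 0.652
grip_force: 59.8
t 16.225 tcp [0.574  0.2709 0.0888] yaw_x 93.64 q [0.26 0.33 1.68 0.   1.13 0.2 ] F [-8.3  0.9 21.9]
tub_mid 0.69 [316. 244. 114.  69.] rect [array([565.8, 293.4]), array([63.3, 33.5]), np.float64(15.2)] ctr [0.5684 0.2925 0.07  ] tool [23.  -6.8 18.8]
[-0.03  1.78  0.15]
```

```bash
python3 -m inch '[0,-0.5,0,0,0,-8,0,-1,0,0,0,-16,0,-1,0,0,0,-24,0,-1,0,0,0,-32,0,-1,0,0,0,-40,0,-1,0,0,0,-40,0,-1,0,0,0,-40]'| egrep "pos|wrist_f|rot|grip"; python3 look.py w4 tub_mid:.07 cap_mid:.11; python3 -c "
from h import *
o=ctrl.get_obs();print(np.round(o['moment'],2))"
```

```text
ee_pos: [0.5725, 0.2696, 0.0889]
tcp_rot: [1.235, 2.886, 0.001]
wrist_force: [-10.5, -3.1, 24.9]
gripper_width: 0.652
grip_force: 59.9
t 17.2 tcp [0.5725 0.2696 0.0889] yaw_x 133.66 q [ 0.26  0.33  1.68 -0.    1.13 -0.5 ] F [-10.5  -3.1  24.9]
tub_mid 0.6 [330. 239. 128.  79.] rect [array([568.1, 281.4]), array([64.5, 54.6]), np.float64(17.4)] ctr [0.5589 0.29   0.07  ] tool [11.6  4.9 18.9]
cap_mid 0.55 [323. 306. 124. 132.] rect [array([574.4, 269.7]), array([63.5, 75.2]), np.float64(40.5)] ctr [0.5723 0.2702 0.11  ] tool [ -1.4   1.5 -21.1]
[-0.82  2.07  0.07]
```

View pics/w4.png

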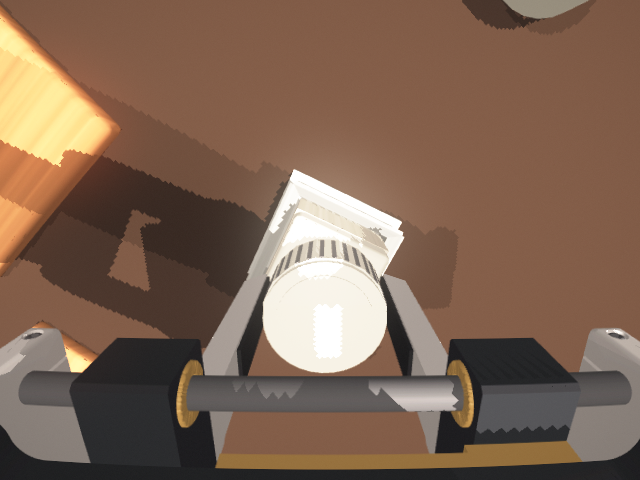

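The tub has stayed put in the holder and the cap has turned 70° with the gripper. I lift gently and feel for the tub's weight.

```bash
python3 -m inch '[0,0,-3,0,0,0,0,0,-7,0,0,0,0,0,-11,0,0,0,0,0,-15,0,0,0,0,0,-15,0,0,0,0,0,-15,0,0,0]'| egrep "time|pos|wrist_f|rot|grip"
```

```text
time_s: 18.1
ee_pos: [0.5719, 0.2695, 0.0998]
tcp_rot: [1.237, 2.886, 0.002]
wrist_force: [-2.0, -1.1, 8.1]
gripper_width: 0.654
grip_force: 59.9
```

```bash
python3 -m inch '[0,0,-2,0,0,0,0,0,-4,0,0,0,0,0,-6,0,0,0,0,0,-8,0,0,0,0,0,-8,0,0,0,0,0,-8,0,0,0]'| egrep "time|pos|wrist_f|rot|grip"; python3 look.py w5 tub_mid:.07; python3 - <<'E'
from h import *
a=ctrl.capture("scene")[260:360,310:430];b=ctrl.capture("side")[160:260,230:350]
cv2.imwrite("pics/lift.png",cv2.resize(np.hstack([a,b]),None,fx=3.3,fy=3.3,interpolation=2)[...,::-1])
E
```

```text
time_s: 18.85
ee_pos: [0.5708, 0.2692, 0.1059]
tcp_rot: [-1.238, -2.887, 0.0]
wrist_force: [0.8, -0.5, -0.5]
gripper_width: 0.655
grip_force: 59.9
t 18.85 tcp [0.5708 0.2692 0.1059] yaw_x 133.6 q [ 0.26  0.31  1.68 -0.    1.16 -0.5 ] F [ 0.8 -0.5 -0.5]
tub_mid 0.86 [329. 240. 121.  76.] rect [array([569.3, 277.5]), array([64.4, 60.5]), np.float64(17.9)] ctr [0.5611 0.2853 0.07  ] tool [ 7.1  4.6 35.9]
```

View pics/lift.png

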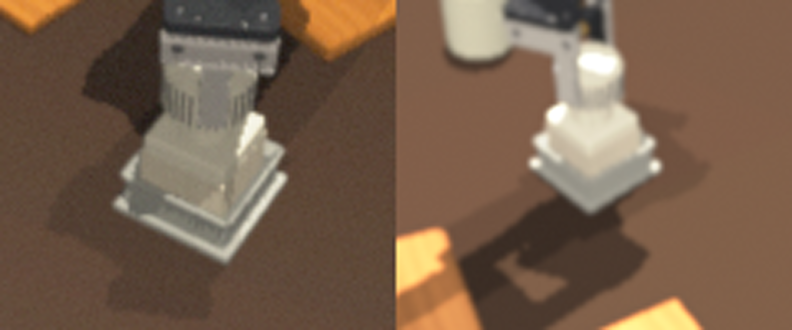

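The tub stays home and the force reads only the cap's weight, so the cap is free. I lift it and carry it over the small board.

```bash
python3 -m inch '[0,0,-15,0,0,0,0,0,-40,0,0,0,0,0,-70,0,0,0,-30,-50,-70,0,0,0,-65,-100,-70,0,0,0,-100,-150,-70,0,0,0,-135,-200,-70,0,0,0,-161,-237,-70,0,0,0,-161,-237,-70,0,0,0,-161,-237,-70,0,0,0]'| egrep "time|pos|wrist_f"; python3 - <<'E'
from h import *
for n in("scene","side"):
    im=ctrl.capture(n);C=cam(n)
    cv2.imwrite(f"pics/{n}9.png",im[...,::-1])
    for k,z in(("board",.015),("cap_mid",.17),("tub_mid",.038)):
        for m in ctrl.masks_of(k,n):
            e=m["extent"];print(n,k,round(m["score"],2),np.round(e),[np.round(v) for v in rect(C,m["region"],z)])
E
```

```text
time_s: 20.3
ee_pos: [0.5107, -0.0106, 0.1768]
wrist_force: [0.3, 0.1, -0.2]
scene board 0.93 [318. 247.  66.  46.] [array([515.,  -6.]), array([140., 139.]), np.float64(6.0)]
scene board 0.87 [410. 250.  88.  57.] [array([314., 151.]), array([191., 197.]), np.float64(86.0)]
scene cap_mid 0.76 [319. 196.  24.  22.] [array([502., -29.]), array([106.,  68.]), np.float64(51.0)]
scene cap_mid 0.71 [250. 194.  17.  20.] [array([ 628., -157.]), array([92., 48.]), np.float64(60.0)]
scene tub_mid 0.58 [371. 303.  38.  44.] [array([554., 253.]), array([132.,  82.]), np.float64(27.0)]
side board 0.92 [307. 275.  60.  48.] [array([505., -18.]), array([133., 141.]), np.float64(7.0)]
side board 0.67 [224. 259.  74.  57.] [array([306., 145.]), array([195., 183.]), np.float64(86.0)]
side cap_mid 0.8 [370. 376.  28.  33.] [array([ 467., -442.]), array([67., 52.]), np.float64(63.0)]
side cap_mid 0.67 [310. 229.  15.  27.] [array([528.,  -4.]), array([97., 42.]), np.float64(59.0)]
side tub_mid 0.47 [282. 197.  11.  22.] [array([563., 318.]), array([97., 36.]), np.float64(68.0)]
```

```bash
python3 look.py w6 board:.015
```

```text
t 20.7 tcp [ 0.5103 -0.0103  0.1759] yaw_x 133.66 q [-0.24 -0.06  1.94  0.    1.26 -1.  ] F [ 0.8 -0.1 -0.5]
board 0.97 [326. 198. 173. 132.] rect [array([509.7, -11.6]), array([128.9, 128.3]), np.float64(6.3)] ctr [0.4955 0.0087 0.015 ] tool [ -0.5  -1.4 160.9]
board 0.95 [283.  42. 167.  79.] rect [array([371.8,  84.5]), array([141.8,  68.7]), np.float64(43.2)] ctr [0.3714 0.0842 0.015 ] tool [164.2 -34.8 160.9]
```

View pics/w6.png

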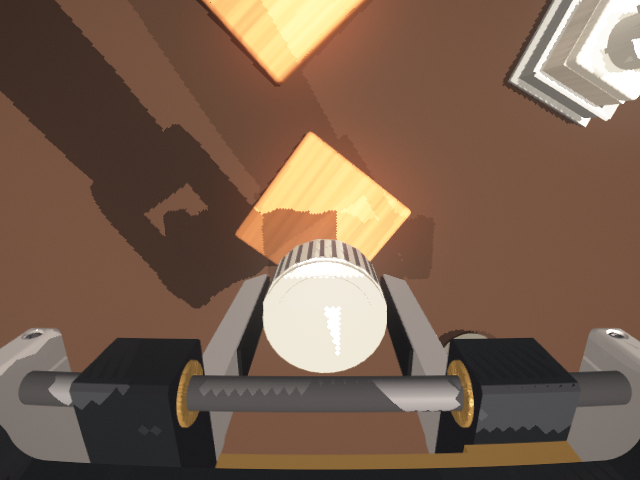

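The cap (325,310) is centred over the small board (326,198), and the open tub sits in the holder at top right (600,60). I lower it.

```bash
python3 -m inch '[0,0,50,0,0,0,0,0,100,0,0,0,0,0,130,0,0,0,0,0,142,0,0,0,0,0,145,0,0,0,0,0,145,0,0,0]'| egrep "time|pos|wrist_f"; python3 -m inch '[0,0,1,0,0,0,0,0,3,0,0,0,0,0,4,0,0,0,0,0,5,0,0,0,0,0,5,0,0,0]'| egrep "time|pos|wrist_f"
```

```text
time_s: 21.55
ee_pos: [0.5114, -0.011, 0.0322]
wrist_force: [0.3, -0.3, 0.7]
time_s: 22.18
ee_pos: [0.5102, -0.0108, 0.0258]
wrist_force: [-0.2, 0.0, -0.3]
```

```bash
python3 -m inch '[0,0,1,0,0,0,0,0,2,0,0,0,0,0,2,0,0,0]'| egrep "time|pos|wrist_f";python3 -m inch '[0,0,1,0,0,0,0,0,2,0,0,0,0,0,2,0,0,0]'| egrep "time|pos|wrist_f"
```

```text
time_s: 22.55
ee_pos: [0.5103, -0.0108, 0.024]
wrist_force: [-0.4, -0.8, 1.0]
time_s: 22.92
ee_pos: [0.5104, -0.0108, 0.0239]
wrist_force: [-8.1, 1.7, 17.6]
```

```bash
python3 -m inch '[0,0,-1,0,0,0,0,0,-2,0,0,0,0,0,-2,0,0,0]'| egrep "pos|wrist_f"; python3 -m inch '[0,0,0,0,0,0,0,0,0,0,0,0,0,0,0,0,0,0,0,0,0,0,0,0,0,0,0,0,0,0,0,0,0,0,0,0,0,0,-20,0,0,0,0,0,-60,0,0,0,0,0,-110,0,0,0,0,0,-150,0,0,0,0,0,-150,0,0,0,0,0,-150,0,0,0]' 1| egrep "time|pos|wrist_f|width"; python3 look.py w7 cap_mid:.051 board:.015 tub_mid:.071; python3 - <<'E'
from h import *
a=ctrl.capture("scene")[200:360,260:420];b=ctrl.capture("side")[160:320,230:390]
cv2.imwrite("pics/end.png",cv2.resize(np.hstack([a,b]),None,fx=2.5,fy=2.5,interpolation=2)[...,::-1])
E
```

```text
ee_pos: [0.5105, -0.0108, 0.024]
wrist_force: [-1.0, -1.0, 1.6]
time_s: 24.8
ee_pos: [0.5096, -0.0106, 0.1729]
wrist_force: [0.2, -0.4, -0.5]
gripper_width: 1.0
t 24.8 tcp [ 0.5096 -0.0106  0.1729] yaw_x 133.6 q [-0.24 -0.05  1.94 -0.    1.26 -1.  ] F [ 0.2 -0.4 -0.5]
cap_mid 0.89 [323. 233.  72.  69.] rect [array([512.3, -10.3]), array([62.2, 67.2]), np.float64(22.7)] ctr [ 0.5102 -0.0113  0.051 ] tool [ -1.8   2.2 121.9]
board 0.66 [325. 219. 179. 170.] rect [array([509.6, -11.8]), array([129. , 129.5]), np.float64(6.2)] ctr [ 0.5084 -0.0066  0.015 ] tool [ -1.1  -0.7 157.9]
board 0.55 [283.  41. 164.  83.] rect [array([372.5,  84.9]), array([141.5,  68.2]), np.float64(43.1)] ctr [0.3708 0.0839 0.015 ] tool [163.5 -33.2 158.2]
tub_mid 0.8 [593.  55.  93. 102.] rect [array([558.6, 238.3]), array([77.8, 77.4]), np.float64(51.5)] ctr [0.5584 0.237  0.071 ] tool [146.3 207.2 101.9]
```

View pics/end.png

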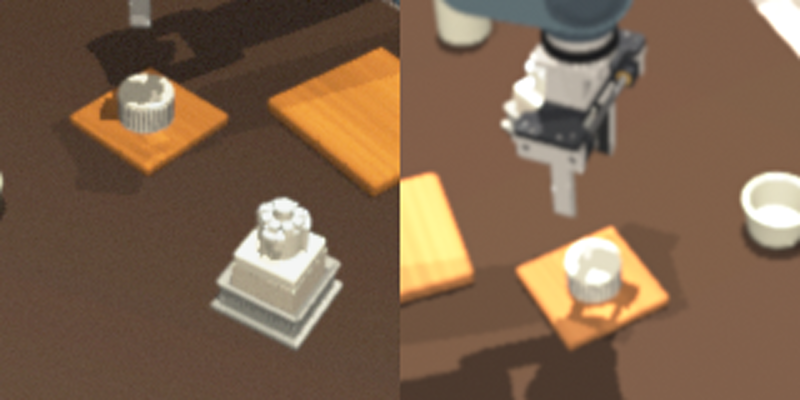

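The cap lies flat at the middle of the small board and the open tub sits level in the holder.

```bash
python3 -c "
from cell import ctrl
print(ctrl.hand_in())"
```

```text
the job is handed in; nothing more can be done
None
```

The job is handed in: the open tub is seated in the holder, its cap lies flat on the small board, and the soap bottle, ramekin and mug were not touched; the judge's result was not shown.

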